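# Stand the toppled carton up and flip the bin shut

## Task

The biscuit carton has toppled against the open storage bin and its top hangs in the way of the lid. Without gripping or lifting anything, gently push the carton back until it stands upright on its own base beside the bin, about where its foot is now, and then push the bin's lid over until it is fully shut, without slamming it. Leave the bowl, the tumbler and the jar where they stand.

Things in the scene. Friction and masses are not known exactly. Their poses are not given: they have to be found in the camera images.
- carton: yellow biscuit carton, red band at its foot, 90 (its x) by 130 (y) by 235 mm (z), 0.3 to 0.55 kg, stiff. Origin: centre of its underside, z up along it. At first it leans about 0.48 rad (27 degrees) towards the bin, face x = +45 mm on the bin's rim, standing on that face's lower edge, 57 mm from the rim. Once raised to lean less than 0.37 rad it rocks onto its base by itself
- carton_top (a point): middle of the carton's upper edge on the bin side (carton's x = +45, z = 235 mm); at first it hangs over the bin about 50 mm inside the rim and 208 mm above the counter. A light push (under 1 N) here, level and away from the lid, raises the carton
- bin: pale blue open storage bin, fixed to the counter, 150 (its x) by 240 (its y) by 110 mm high, walls 6 mm. Origin: centre of its underside on the counter. z up. The carton leans on the rim at its x = -75 mm; the lid is hinged on the rim at its x = +75 mm. Tins and a packet inside reach up to 56 mm
- lid (a joint): angle of the bin's wooden lid in rad: 0 shut (lying flat on the bin), 1.57 standing straight up, at most 1.9. The lid is a flat board 150 (hinge to free edge) by 240 by 10 mm without a handle. Its hinge is stiff: it stays where it is left, and takes about 1 N at the free edge to push it shut
- lid_hinge (a point): middle of the lid's hinge line, on the lid's underside, on the bin's rim at the bin's x = +75 mm, 110 mm above the counter; the hinge line runs along the bin's y
- lid_edge (a point): middle of the lid's free edge, 150 mm from the hinge and half way through its 10 mm thickness
- bowl: small white bowl with green dots, 112 mm wide, 58 mm high; leave alone. Origin: centre of its underside
- tumbler: blue tumbler, 72 mm wide, 100 mm high; leave alone. Origin: centre of its underside
- jar: amber spice jar with a brass cap, 54 mm wide, 95 mm high; leave alone. Origin: centre of its underside

How it is judged (in metres and radians):
On the way, in this order (a step that is already met when the one before it is completed fails the run):
1. the carton stands upright on its base, at rest, while the lid is still open (angle between carton's own z axis and vertical below 0.06 rad and height (world z) of carton below 0.008 m and distance of carton from where it was at the start of the episode below 0.08 m and linear speed of carton below 0.02 m/s and angular speed of carton below 0.1 rad/s and value of joint lid above 0.3 rad), for 0.2 s.
2. the lid is shut (value of joint lid below 0.06 rad), for 0.2 s.
At the end, for the whole second after the job is handed in: The carton stands on its base (within 0.06 rad of upright, its underside within 8 mm of the counter, its origin within 80 mm of where it began), at rest; the lid is shut (below 0.06 rad); bowl, tumbler and jar stand within 30 mm of where they were (angle between carton's own z axis and vertical below 0.06 rad and height (world z) of carton below 0.008 m and distance of carton from where it was at the start of the episode below 0.08 m and linear speed of carton below 0.02 m/s and angular speed of carton below 0.1 rad/s and value of joint lid below 0.06 rad and angle between each of bowl, tumbler, jar's own z axis and vertical below 0.1 rad and distance of each of bowl, tumbler, jar from where it was at the start of the episode below 0.03 m); the robot touches nothing.
It fails at once if the carton is lifted off the counter (height (world z) of carton above 0.045 m).
It fails at once if the carton is knocked over (leans more than 0.75 rad) (angle between carton's own z axis and vertical above 0.75 rad).
It fails at once if the carton is shoved hard (over 30 N) (contact force between the fingers and carton above 30 N).
It fails at once if the lid is slammed (faster than 3 rad/s) (velocity of joint lid below -3 rad/s).
It fails at once if the bowl, tumbler or jar is moved, lifted or tipped (distance of any of bowl, tumbler, jar from where it was at the start of the episode above 0.03 m or angle between any of bowl, tumbler, jar's own z axis and vertical above 0.3 rad).
It also fails if it takes over 48 s, if anything falls off the work surface, if the arm or the gripper's body presses on something with over 40 N, if the wrist force passes 120 N, or if a joint passes its speed limit or range.

## Robot

A 6-joint arm with a two-finger parallel gripper is mounted at the origin on the work surface. World frame = base frame: x ahead of the robot, y to its left, z up, the work surface at z = 0. Lengths are in mm, angles in rad, forces in N, time in s.
With the tool pointing down it reaches from about 350 to 775 mm from the base axis. Payload 7.3 kg.
Tool frame: the origin (TCP) lies at the very end of the fingers, on their centre line; the grasp point (between the pads) lies behind it (bot.grip_point_offset is the z of the grasp point in the tool frame, in mm); z points along the fingers, y is the line along which they close (so a half turn about z gives the same grasp; the last joint's range is limited). The gripper opens to 92 mm and grips with 3 to 60 N. Pads are 19 mm wide; open, the fingers measure 130 mm over their backs; the gripper's body (75 mm by 190 mm) begins 47 mm behind the grasp point.
Start: joints at [-1.444, 0.342, 1.524, -0, 1.275, -0.146], TCP at [141.472, -505.599, 226.741] pointing down, gripper open.
Joint ranges: [-2.53, 2.53], [-0.77, 2.02], [0.04, 2.7], [-1, 4.14], [0.28, 2.66], [-3.11, 3.11]. Speed limits (rad/s): [2.57, 2.57, 3.14, 3.14, 3.14, 3.14].

## Interface

Orientations are given as [roll, pitch, yaw] about the fixed x, y, z axes, in that order (R = Rz(yaw) Ry(pitch) Rx(roll)).
In Python, from plant import bot gives the robot as it stands. The module is installed in compiled form; this text tells all that it offers.
- The arm moves only by the shell command python3 -m crank 'ROWS'. ROWS is JSON, a list that holds one entry, the list of rows, each a list of 5 numbers: the opening, from 0 (shut) to 1 (fully open), then the shift along the tool's x, y, z in cm, then the turn about the tool's z in degrees. In form: [[[claw, x, y, z, turn], ...]]. A call has exactly 10 rows; each row is the pose to reach, as a shift and turn from the pose commanded when the call began, along the tool's axes at that moment; what a row does not reach only later rows make up. A row lasts 1/10 s, in which the tool goes at most 50 mm and 8.59 degrees, less where a joint would pass 70% of its speed; a pose out of reach is approached as far as the arm can. A call with a gripper value outside its range is refused whole. The fingers move at their own pace and stop on an object; the grip force is fixed at half the most. Time passes only in rows, so rows that repeat a pose let the fingers close, or fill a call up. It gives the time, the measured TCP pose, the force, the opening and the grip force at its end, in the units of the state.
- bot.get_obs(): the state, without advancing time (a new reading comes with each control period).
- bot.capture(name): name is "side" or "top" or "wrist"; returns (picture, depth): 480x640x3 uint8, red, green, blue; 480x640 float32, mm along the optical axis (not along the pixel's ray), 0 where there is no reading.
- bot.calibration(name): a dict with "vertical_fov" (degrees; the focal length in pixels is half the picture's height over the tangent of half this angle, whatever the lens; pixels are square), "cx", "cy" (the principal point, pixels), "rvec" (rotation vector, rad) and "tvec" (3), from world to camera coordinates, as OpenCV has them; the wrist camera has in their place "tool_from_camera" (4x4, takes a point from camera to tool coordinates, whose origin is the TCP and whose axes are the flange's). Camera axes: x right, y down, z forward; pixel columns grow to the right and rows downward; lengths in mm; the calibration is good to about 2 mm. A picture is of the moment at which its call begins: read the wrist's pose just before it. calibration takes no time and is no camera call.
- bot.close_job(): hands the job in; it is judged then, once.
The state is a dict: "time": time; "joint_positions": joint angles; "dq": joint speeds; "tau": joint torques, N m; "tool_pos": TCP position; "tcp_rot": TCP orientation; "contact_force": force on the tool from outside, world axes, zero at the start; "moment": the same for the moment, N m; "grip_width": finger opening in mm; "finger_force": force on a finger pad.
Only numpy, scipy, OpenCV 4.12 (cv2) and the standard library are available. Lean on these libraries where they do the work, as an engineer would, in place of code of your own. Each camera call takes 0.05 s, during which the arm holds its last target. There are 200 camera calls.

## Working session

There is one attempt and no reset: what is moved stays moved. The work goes in short steps, Python scripts to look and compute and a shell command to move; the robot and the scene stay as the last step left them, time stands still between calls to the robot, and variables do not carry over. Pictures are saved under pics/ and viewed, at most 10 in all, crops included, and the job is handed in when it is done.

```bash
mkdir -p pics; cat > h.py <<'E'
import numpy as np, cv2
from plant import bot
def cloud(name,d):
    c=bot.calibration(name); f=240/np.tan(np.radians(c["vertical_fov"])/2)
    v,u=np.mgrid[:480,:640]; P=np.stack([(u-c["cx"])/f*d,(v-c["cy"])/f*d,d],-1)
    R=cv2.Rodrigues(np.array(c["rvec"],float))[0]
    return (P-np.array(c["tvec"]).ravel())@R
E
python3 - <<'E'
from h import *
o=bot.get_obs(); print(o["tool_pos"],o["tcp_rot"],o["grip_width"],bot.grip_point_offset,o["time"])
for n in("top","side"):
    p,d=bot.capture(n); np.savez(n+".npz",p=p,d=d,W=cloud(n,d)); cv2.imwrite(f"pics/{n}0.png",p[...,::-1]); c=bot.calibration(n);print(c,(d==0).mean())
E
```

```text
[ 141.4413323  -505.17737677  226.03162058] [-3.14008002e+00 -2.47320976e-04  2.72798408e-01] 91.77470210081484 -18.8 0.0
{'vertical_fov': 43.88979768258429, 'cx': 329.6479124880349, 'cy': 245.3241078229573, 'rvec': array([ 2.16935194, -2.14393095,  0.13458777]), 'tvec': array([ -28.43783054,  536.15785162, 1465.96470433])} 0.004075520833333333
{'vertical_fov': 56.98843935093495, 'cx': 316.8403417113659, 'cy': 249.13287618420048, 'rvec': array([ 1.03722661, -2.40872694,  1.08246584]), 'tvec': array([351.61461635, 355.02053017, 736.53357048])} 0.0041796875
```

View pics/top0.png

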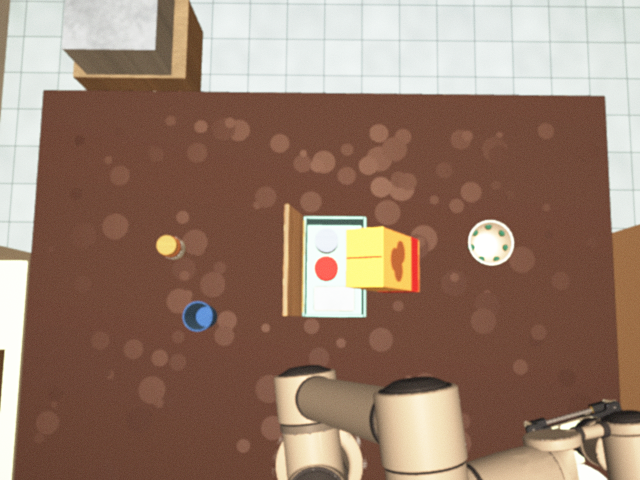

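View pics/side0.png

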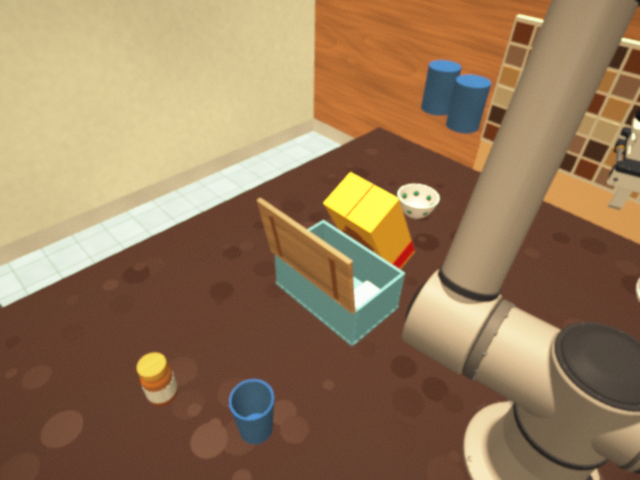

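The top view shows +y to the left. The lid stands at columns 283–305, the bin spans 303–366, and the carton leans in with its top edge at column ~346 (rows 228–290) and its foot at ~418. The bowl is at (491,243), the jar at (170,246) and the tumbler at (198,316). In the side view the lid is about vertical and nothing is near the gap.

```bash
python3 - <<'E'
from h import *
z=np.load("top.npz"); W=z["W"]; hsv=cv2.cvtColor(z["p"],cv2.COLOR_RGB2HSV)
q=lambda P:np.round(np.percentile(P,[1,50,99],axis=0)).astype(int).tolist()
roi=np.zeros((480,640),bool)
def box(r0,r1,c0,c1):
    m=roi.copy(); m[r0:r1,c0:c1]=1; return m
H,S,V=cv2.split(hsv)
yel=(H>15)&(H<35)&(S>150)&box(215,300,340,430)
print("carton",q(W[yel]))
P=W[yel]; print("top pts",P[P[:,2]>195][:].mean(0),q(P[P[:,2]>198]))
red=((H<6)|(H>174))&(S>180)&box(225,300,405,430); print("red",q(W[red]))
for n in((262,s) for s in range(280,440,6)): print(n[1],np.round(W[n]).astype(int).tolist(),end=";")
print()
for r in (214,230,250,270,290,310): print(r,[np.round(W[r,c]).astype(int).tolist() for c in (287,295,300,365,363)])
cy=(H>75)&(H<100)&(S>30)&box(205,330,300,370)&(abs(W[...,2]-110)<8); print("rim",q(W[cy]),cv2.minAreaRect(W[cy][:,:2].astype(np.float32)))
z=np.load("side.npz"); W=z["W"]; 
L=W[box(190,320,250,360)]; 
m=box(215,270,268,345)&(W[...,2]>130)&(W[...,2]<280); H,S,V=cv2.split(cv2.cvtColor(z["p"],cv2.COLOR_RGB2HSV)); m&=(H<18)&(S>80)
print("lid side",q(W[m])); A=W[m]; c=A.mean(0); print(c,np.linalg.svd(A-c,full_matrices=False)[2][2])
y=(H>20)&(H<33)&(S>170)&box(170,265,320,415); print("carton side",q(W[y])); 
E
```

```text
carton [[422, -216, 0], [484, -164, 188], [590, -74, 244]]
top pts [ 481.7897949  -143.39594704  229.00178135] [[422, -162, 199], [486, -148, 224], [550, -65, 246]]
red [[422, -239, 50], [482, -229, 72], [551, -221, 94]]
280 [496, 104, 3];286 [471, 70, 259];292 [475, 60, 217];298 [481, 50, 156];304 [487, 39, 106];310 [497, 28, 4];316 [492, 11, 55];322 [492, -4, 51];328 [493, -19, 46];334 [492, -33, 54];340 [497, -49, 7];346 [478, -59, 208];352 [477, -72, 216];358 [477, -85, 223];364 [477, -98, 224];370 [476, -110, 237];376 [475, -123, 240];382 [475, -135, 244];388 [477, -150, 224];394 [481, -167, 192];400 [484, -184, 160];406 [488, -203, 122];412 [492, -222, 84];418 [495, -242, 52];424 [500, -264, 1];430 [501, -280, 1];436 [501, -296, -1];
214 [[575, 70, 257], [587, 57, 194], [595, 48, 150], [623, -112, 5], [623, -107, 3]]
230 [[540, 69, 259], [551, 56, 190], [558, 48, 144], [547, -100, 227], [547, -95, 225]]
250 [[498, 69, 253], [506, 56, 183], [512, 47, 137], [502, -100, 229], [503, -95, 226]]
270 [[455, 68, 254], [460, 55, 191], [465, 46, 131], [459, -100, 226], [458, -95, 233]]
290 [[412, 67, 253], [416, 55, 176], [419, 46, 128], [422, -107, 106], [421, -102, 109]]
310 [[370, 66, 254], [371, 54, 178], [372, 45, 123], [374, -107, 110], [374, -103, 107]]
rim [[359, -106, 102], [581, -65, 109], [595, 37, 116]] ((477.678466796875, -33.988853454589844), (237.12313842773438, 146.6872100830078), 0.38156259059906006)
lid side [[373, -80, 132], [492, 72, 209], [587, 80, 255]]
[488.07990489  68.89670776 203.64176535] [-0.03820019  0.93069853 -0.36378702]
carton side [[422, -443, -3], [510, -84, 217], [806, -53, 249]]
```

```bash
python3 -m crank '[[[0,0,0,-4,-8],[0,0,0,-8,-16],[0,2,-2,-12,-24],[0,5,-4,-13,-32],[0,8,-7,-13,-40],[0,11,-9,-13,-48],[0,14,-12,-13,-56],[0,17,-14,-13,-64],[0,20,-17,-13,-70],[0,22,-18.5,-13,-74.4]]]'
```

```text
time: 1.1
tool_pos: [304.1, -265.7, 356.7]
tcp_rot: [3.142, -0.001, 1.577]
contact_force: [0.2, 0.3, -0.0]
grip_width: 16.8
finger_force: 0.0
```

```bash
python3 -m crank '[[[0,2.7,1.8,0,0],[0,5.4,3.6,0,0],[0,8.1,5.4,0,0],[0,10.8,7.2,0,0],[0,13.5,9,0,0],[0,16.2,10.8,0,0],[0,18.9,12.6,0,0],[0,21.6,14.4,0,0],[0,24.3,16.2,0,0],[0,26.5,18,0,0]]]' && python3 -m crank '[[[0,0,0,0,0],[0,0,0,2,0],[0,0,0,4,0],[0,0,0,6,0],[0,0,0,8,0],[0,0,0,10,0],[0,0,0,12,0],[0,0,0,14,0],[0,0,0,15.5,0],[0,0,0,16.5,0]]]'; python3 - <<'E'
from h import *
p,d=bot.capture("side"); cv2.imwrite("pics/s1.png",p[...,::-1])
E
```

```text
time: 2.1
tool_pos: [483.7, -1.4, 356.4]
tcp_rot: [-3.141, -0.0, 1.572]
contact_force: [0.3, -0.8, 0.4]
grip_width: 0.3
finger_force: 0.0
time: 3.1
tool_pos: [482.4, -3.6, 190.5]
tcp_rot: [-3.139, -0.0, 1.571]
contact_force: [0.4, 0.3, 1.8]
grip_width: 0.3
finger_force: 0.0
```

View pics/s1.png

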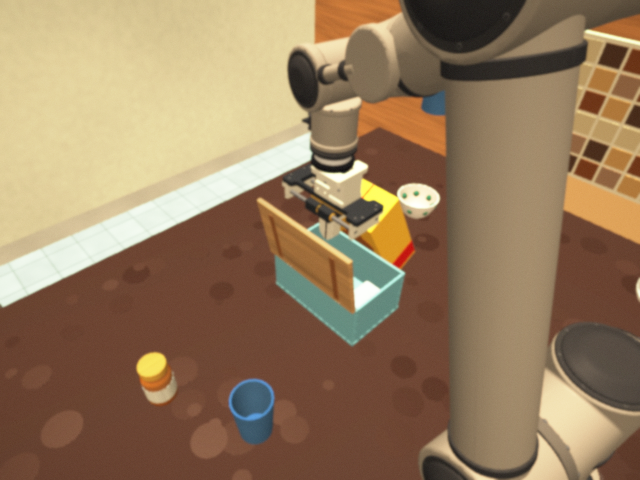

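The closed fingers stand in the gap between the lid (around 310,250) and the carton top (around 370,200), clear of both. I'll push slowly from here.

```bash
python3 -m crank '[[[0,-1,0,0,0],[0,-2,0,0,0],[0,-2.8,0,0,0],[0,-3.4,0,0,0],[0,-3.7,0,0,0],[0,-4,0,0,0],[0,-4.3,0,0,0],[0,-4.6,0,0,0],[0,-4.9,0,0,0],[0,-5.2,0,0,0]]]' && python3 -m crank '[[[0,-0.2,0,0,0],[0,-0.4,0,0,0],[0,-0.6,0,0,0],[0,-0.8,0,0,0],[0,-0.9,0,0,0],[0,-1,0,0,0],[0,-1.1,0,0,0],[0,-1.2,0,0,0],[0,-1.2,0,0,0],[0,-1.2,0,0,0]]]'; python3 - <<'E'
from h import *
p,d=bot.capture("side"); cv2.imwrite("pics/s2.png",p[...,::-1])
E
```

```text
time: 4.15
tool_pos: [483.4, -55.2, 191.7]
tcp_rot: [-3.142, 0.0, 1.572]
contact_force: [-0.3, -1.0, 0.5]
grip_width: 0.8
finger_force: 0.2
time: 5.15
tool_pos: [483.4, -67.1, 191.7]
tcp_rot: [-3.142, 0.0, 1.571]
contact_force: [0.3, 1.1, -0.2]
grip_width: 0.7
finger_force: 0.2
```

View pics/s2.png

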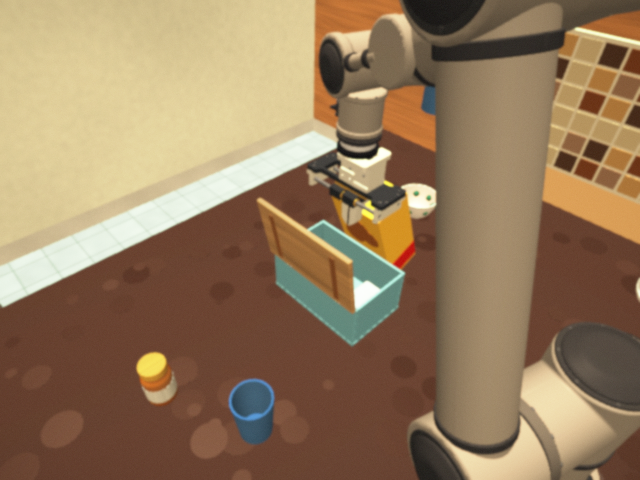

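The carton is rising with its foot in place (red band at ~405,255). I'll carry on slowly.

```bash
python3 -m crank '[[[0,-0.1,0,0,0],[0,-0.2,0,0,0],[0,-0.3,0,0,0],[0,-0.4,0,0,0],[0,-0.5,0,0,0],[0,-0.6,0,0,0],[0,-0.7,0,0,0],[0,-0.8,0,0,0],[0,-0.8,0,0,0],[0,-0.8,0,0,0]]]'; python3 - <<'E'
from h import *
p,d=bot.capture("side"); cv2.imwrite("pics/s3.png",p[...,::-1])
W=cloud("side",d);H,S,V=cv2.split(cv2.cvtColor(p,cv2.COLOR_RGB2HSV))
m=(H>17)&(H<33)&(S>170);m[:,:320]=0;m[:,420:]=0;m[:180]=0;m[270:]=0
P=W[m]; P=P[(P[:,2]>20)&(P[:,2]<260)&(P[:,1]>-300)]; 
for z in range(20,260,20):
    q=P[abs(P[:,2]-z)<10]
    if len(q)>5: print(z,len(q),np.percentile(q[:,1],[5,50,95]).round(),np.percentile(q[:,0],[5,95]).round())
E
```

```text
time: 6.2
tool_pos: [483.4, -75.1, 191.7]
tcp_rot: [-3.142, 0.0, 1.571]
contact_force: [0.3, -0.3, 0.4]
grip_width: 0.2
finger_force: 0.0
80 320 [-240. -177. -174.] [423. 541.]
100 451 [-230. -179. -176.] [423. 539.]
120 364 [-227. -182. -179.] [423. 532.]
140 176 [-227. -187. -182.] [422. 479.]
160 124 [-225. -193. -187.] [423. 437.]
180 133 [-219. -194. -190.] [423. 446.]
200 129 [-213. -197. -193.] [423. 445.]
220 134 [-208. -200. -197.] [423. 494.]
240 196 [-216. -203. -200.] [425. 476.]
```

View pics/s3.png

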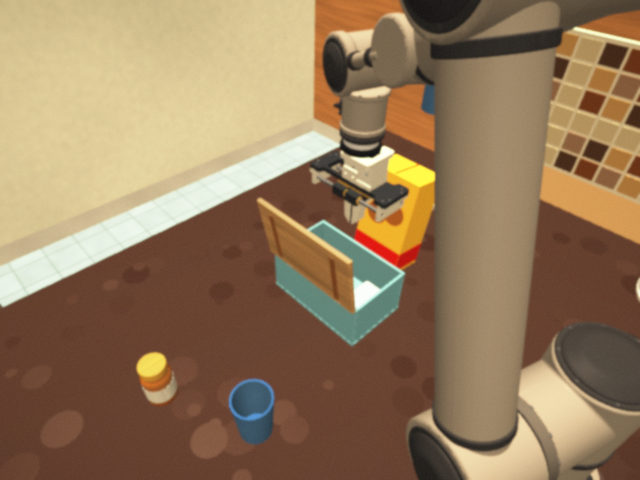

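It is mid-rock, with the top past vertical by ~0.16 rad. I'll back off and let it settle.

```bash
cat >> h.py <<'E'
def carton():
    p,d=bot.capture("side"); W=cloud("side",d);H,S,V=cv2.split(cv2.cvtColor(p,cv2.COLOR_RGB2HSV))
    m=(H>17)&(H<33)&(S>170);m[:,:320]=0;m[:,450:]=0;m[:150]=0;m[290:]=0
    P=W[m]
    for z in range(20,260,20):
        q=P[(abs(P[:,2]-z)<10)&(P[:,1]>-350)]
        if len(q)>5: print(z,len(q),np.percentile(q[:,1],[5,50,95]).round(),np.percentile(q[:,0],[5,95]).round())
    return p
E
python3 -m crank '[[[0,1,0,0,0],[0,2,0,0,0],[0,3,0,0,0],[0,4,0,0,0],[0,4.5,0,0,0],[0,5,0,0,0],[0,5,0,0,0],[0,5,0,0,0],[0,5,0,0,0],[0,5,0,0,0]]]'; python3 - <<'E'
from h import *
cv2.imwrite("pics/s4.png",carton()[...,::-1])
E
```

```text
time: 7.25
tool_pos: [483.4, -25.4, 191.7]
tcp_rot: [-3.142, 0.0, 1.571]
contact_force: [-0.8, -0.4, -0.3]
grip_width: 0.5
finger_force: 0.0
60 69 [-203. -163. -161.] [423. 537.]
80 396 [-235. -162. -160.] [423. 529.]
100 341 [-237. -163. -160.] [423. 500.]
120 231 [-240. -173. -160.] [422. 470.]
140 188 [-242. -191. -161.] [423. 436.]
160 205 [-242. -185. -160.] [423. 441.]
180 264 [-235. -170. -160.] [423. 456.]
200 278 [-237. -174. -159.] [423. 455.]
220 417 [-233. -161. -159.] [423. 511.]
240 1387 [-244. -204. -161.] [426. 536.]
```

View pics/s4.png

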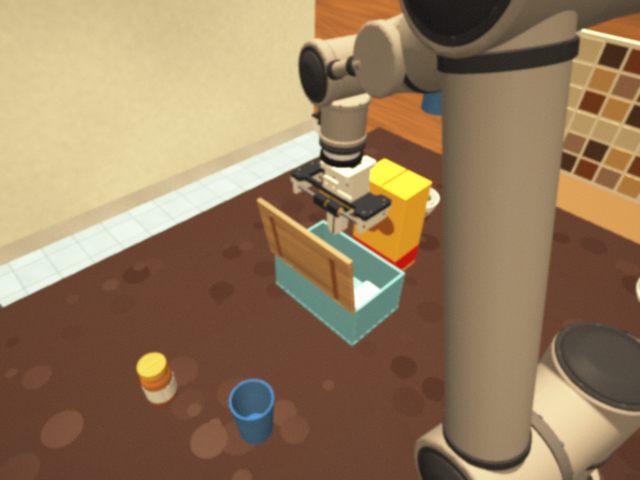

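The carton stands upright (side face at y≈-160 from z 60 to 240, about vertical). Next I lift over the lid and come down behind it.

```bash
python3 -m crank '[[[0,0,0,-3,0],[0,0,0,-6,0],[0,0,0,-9,0],[0,0,0,-12,0],[0,2,0,-14,0],[0,5,0,-14,0],[0,8,0,-14,0],[0,11,0,-14,0],[0,13,0,-14,0],[0,14.5,0,-14,0]]]' && python3 -m crank '[[[0,0,0,0,0],[0,0,0,2,0],[0,0,0,4,0],[0,0,0,6,0],[0,0,0,8,0],[0,0,0,9.5,0],[0,0,0,11,0],[0,0,0,11.7,0],[0,0,0,11.7,0],[0,0,0,11.7,0]]]'; python3 - <<'E'
from h import *
cv2.imwrite("pics/s5.png",carton()[...,::-1])
E
```

```text
time: 8.3
tool_pos: [483.1, 121.2, 331.7]
tcp_rot: [-3.142, -0.0, 1.572]
contact_force: [0.2, -0.6, -0.6]
grip_width: 0.8
finger_force: 0.0
time: 9.3
tool_pos: [483.7, 119.5, 215.3]
tcp_rot: [3.141, 0.0, 1.571]
contact_force: [-0.1, -0.6, 0.6]
grip_width: 0.3
finger_force: 0.0
60 114 [-231. -164. -161.] [423. 538.]
80 420 [-237. -163. -161.] [423. 541.]
100 423 [-234. -163. -161.] [423. 539.]
120 284 [-240. -165. -161.] [423. 545.]
140 238 [-242. -179. -161.] [423. 546.]
160 288 [-241. -166. -161.] [422. 543.]
180 386 [-236. -164. -161.] [423. 543.]
200 530 [-234. -163. -161.] [423. 541.]
220 566 [-233. -163. -161.] [423. 541.]
240 419 [-249. -181. -162.] [423. 550.]
```

View pics/s5.png

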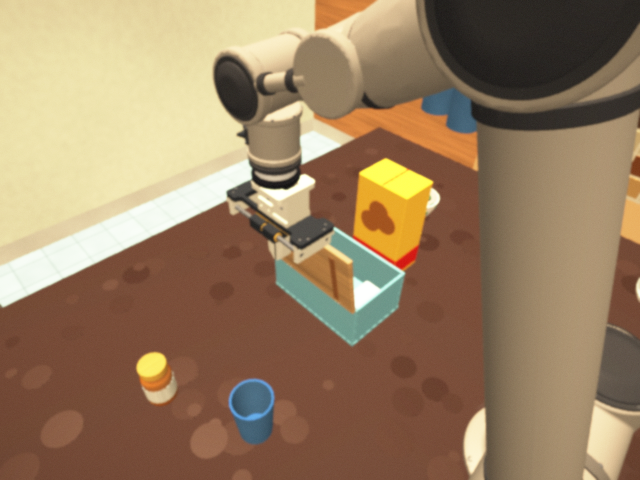

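The carton stands upright and at rest, and the fingers are behind the lid. Now I close it along an arc.

```bash
python3 -m crank '[[[0,-1,0,0,0],[0,-2,0,0,0],[0,-2.6,0,0,0],[0,-3.2,0,0,0],[0,-3.8,0,0,0],[0,-4.4,0,0,0],[0,-5,0,0,0],[0,-5.6,0,0,0],[0,-6.2,0,0,0],[0,-6.7,0,0,0]]]' && python3 -m crank '[[[0,-0.6,0,0,0],[0,-1.2,0,0,0],[0,-1.9,0,0.1,0],[0,-2.6,0,0.2,0],[0,-3.2,0,0.3,0],[0,-3.8,0,0.6,0],[0,-4.4,0,0.9,0],[0,-4.9,0,1.2,0],[0,-5.5,0,1.5,0],[0,-6,0,1.8,0]]]'; python3 - <<'E'
from h import *
cv2.imwrite("pics/s6.png",carton()[...,::-1])
E
```

```text
time: 10.35
tool_pos: [483.3, 52.5, 214.7]
tcp_rot: [3.142, -0.0, 1.571]
contact_force: [-0.1, 1.5, 1.9]
grip_width: 0.2
finger_force: 0.9
time: 11.35
tool_pos: [483.4, -7.5, 196.4]
tcp_rot: [-3.142, -0.0, 1.571]
contact_force: [0.2, 1.5, -0.2]
grip_width: 0.5
finger_force: 0.5
60 28 [-234. -182. -162.] [423. 434.]
80 167 [-244. -192. -162.] [422. 434.]
100 157 [-244. -197. -163.] [422. 430.]
120 193 [-243. -187. -162.] [422. 444.]
140 184 [-244. -194. -162.] [422. 435.]
160 207 [-244. -189. -162.] [423. 438.]
180 273 [-238. -171. -162.] [423. 460.]
200 425 [-235. -164. -161.] [423. 527.]
220 522 [-235. -164. -161.] [423. 528.]
240 1464 [-246. -203. -164.] [426. 542.]
```

View pics/s6.png

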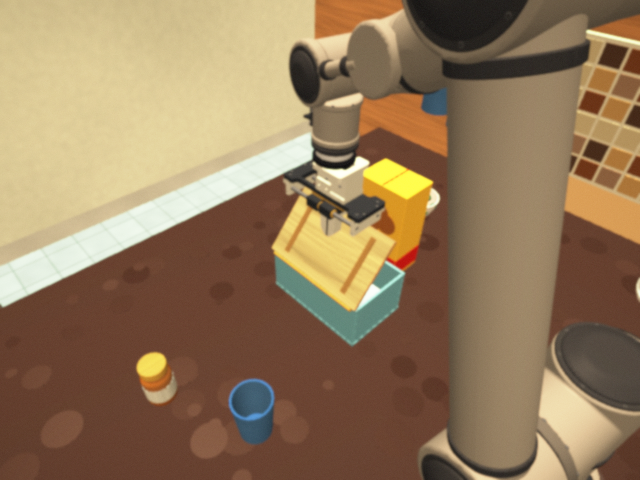

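The lid is about half shut (a≈0.9) with the fingertip on its outer face, and the carton hasn't moved.

```bash
python3 -m crank '[[[0,-0.5,0,0.4,0],[0,-1,0,0.8,0],[0,-1.5,0,1.2,0],[0,-2,0,1.6,0],[0,-2.4,0,2,0],[0,-2.7,0,2.5,0],[0,-3,0,3,0],[0,-3.3,0,3.5,0],[0,-3.6,0,4,0],[0,-3.9,0,4.5,0]]]' && python3 -m crank '[[[0,-0.2,0,0.5,0],[0,-0.3,0,1,0],[0,-0.4,0,1.5,0],[0,-0.5,0,2,0],[0,-0.6,0,2.4,0],[0,-0.7,0,2.7,0],[0,-0.8,0,2.9,0],[0,-0.8,0,3.1,0],[0,-0.8,0,3.2,0],[0,-0.8,0,3.2,0]]]'
```

```text
time: 12.4
tool_pos: [483.3, -46.2, 151.2]
tcp_rot: [-3.142, -0.0, 1.571]
contact_force: [0.3, 0.3, 0.3]
grip_width: 0.5
finger_force: 0.3
time: 13.4
tool_pos: [483.4, -54.2, 120.6]
tcp_rot: [3.141, 0.001, 1.571]
contact_force: [-3.0, 0.2, 9.3]
grip_width: 0.4
finger_force: 4.5
```

The lid is seated: the force rose to 9 N with the tip at z≈120. I'll lift off and check.

```bash
python3 -m crank '[[[0,0,0,0,0],[0,0,0,0,0],[0,0,0,-1,0],[0,0,0,-3,0],[0,0,0,-6,0],[0,0,0,-9,0],[0,0,0,-12,0],[0,0,0,-15,0],[0,0,0,-18,0],[0,0,0,-18,0]]]'&& python3 -m crank '[[[0,0,0,0,0],[0,0,0,0,0],[0,0,0,0,0],[0,0,0,0,0],[0,0,0,0,0],[0,0,0,0,0],[0,0,0,0,0],[0,0,0,0,0],[0,0,0,0,0],[0,0,0,0,0]]]'; python3 - <<'E'
from h import *
p=carton(); cv2.imwrite("pics/s7.png",p[...,::-1])
_,d=bot.capture("side"); W=cloud("side",d); H,S,V=cv2.split(cv2.cvtColor(p,cv2.COLOR_RGB2HSV))
m=(H<25)&(S>60)&(abs(W[...,2]-120)<40)&(W[...,1]>-115)&(W[...,1]<50)&(W[...,0]>360)&(W[...,0]<600)
P=W[m]; print(len(P),np.linalg.lstsq(np.c_[P[:,:2]-P[:,:2].mean(0),np.ones(len(P))],P[:,2],rcond=None)[0],P.mean(0))
E
```

```text
time: 14.4
tool_pos: [485.0, -54.4, 304.3]
tcp_rot: [3.133, 0.002, 1.571]
contact_force: [0.3, -0.2, 0.4]
grip_width: 0.7
finger_force: 0.0
time: 15.4
tool_pos: [483.4, -54.1, 299.7]
tcp_rot: [3.142, 0.0, 1.571]
contact_force: [-0.0, -0.3, -0.2]
grip_width: 0.6
finger_force: 0.0
60 80 [-231. -164. -161.] [423. 540.]
80 420 [-232. -163. -161.] [423. 539.]
100 414 [-237. -163. -161.] [423. 540.]
120 283 [-238. -165. -161.] [423. 543.]
140 228 [-242. -181. -161.] [422. 545.]
160 283 [-241. -167. -161.] [423. 544.]
180 372 [-236. -164. -161.] [423. 543.]
200 530 [-234. -164. -161.] [423. 541.]
220 565 [-233. -163. -161.] [423. 540.]
240 1245 [-246. -198. -163.] [426. 537.]
5784 [-5.52371233e-04 -3.36272968e-03  1.20034494e+02] [470.46481152 -24.15237481 120.03449403]
```

View pics/s7.png

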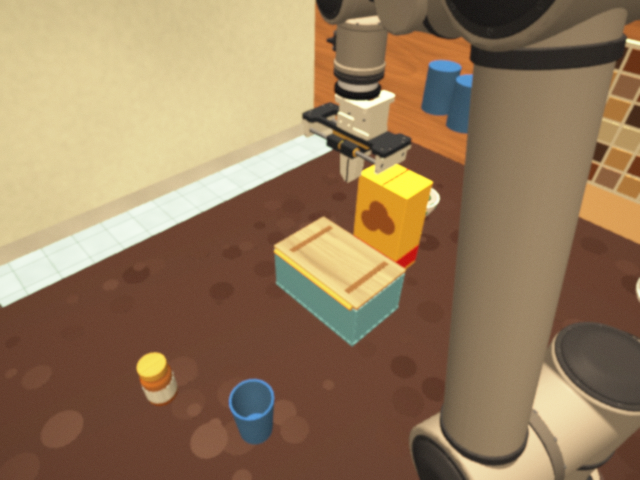

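The lid lies flat (tilt 0.003 rad, top at z=120), the carton is upright beside the bin (around 395,215), and the gripper touches nothing.

```bash
python3 -c "
from plant import bot
print(bot.close_job())"
```

```text
the job is handed in; nothing more can be done
None
```

The job is handed in at about 15.5 s of the 48 s allowed: the carton stands upright beside the bin, the lid is fully shut (measured tilt 0.003 rad), and the robot never went near the bowl, tumbler or jar; no verdict was returned.

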